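Re-clamp a power module with its terminal face up

TASK

The power module stands on end in the slide-jaw fixture. Slide the jaw back, lay the module over on the fixture bed so that its terminal face looks up, bring its end up against the end stop, then slide the jaw in until it clamps the module firmly against the fixed jaw, without crushing it. Leave the other things on the bench where they are.

Things in the scene. Friction and masses are not known exactly. Their poses are not given: they have to be found in the camera images.
- fixture: Slide-jaw fixture fixed to the bench. Origin at bench level; z up, y along the jaws, x across them from the sliding jaw (robot's side) to the fixed jaw. Base plate x -145 to +75, y -115 to +115 mm; its flat top, the bed, at z = 20. Fixed steel jaw: clamping face at x = +50, y -95 to +95, top at z = 45. The channel between the jaws is open above.
- jaw (a joint): Sliding jaw position, m: 0 closed on the 44 mm wide module (start), grows as it slides open to the fixture's -x (limit 0.035); gap between jaws = 44 mm + this. It drags with about 6 N and stays where left, so after a steady push of 12 to 30 N on the post it goes on gripping the module. Over 60 N on the module would crush it.
- jaw_face (a point): Middle of the sliding steel jaw's clamping face, moving with it: in the fixture frame x = +6 mm less the jaw joint, y = +5, z = 33.5. The jaw is 18 mm thick in x behind this face, reaches y -85 to +95, top at z = 45.5. From its back a flat tongue, 52 mm wide, top at z = 33.5, leads to -x and carries the post. Axes as the fixture's.
- post (a point): Upright round steel post, 16 mm diameter, to push the sliding jaw either way; it rises from the tongue (z = 33.5) to z = 85.5 in the fixture frame. This point is on its axis at z = 60, fixture y = 0, 96 mm to the -x side of the jaw's clamping face (x = -90 with the jaw joint at 0). 70 mm is clear between post and the jaw's back. Axes as the fixture's.
- stop (a point): Steel end stop, a block across the -y end of the channel (fixture x +10 to +50, top at z = 42 mm). This point is on its stop face, which looks to the fixture's +y: x = 28, y = -85, z = 20 (bed level) in the fixture frame. Axes as the fixture's.
- module_mid (a point): Centre of the power module: aluminium block, about 0.35 kg (varies), 44 x 40 x 80 mm along its x, y, z. At the start it stands on end on the bed (z up), axes parallel to the fixture's, centre at fixture x = 28, y = 40 to 70 mm. Terminal face: looks along its +y (black terminal strip, four brass screws, grey cover); the finned face opposite looks to the end stop.
- module: The same module; origin at the centre of its foot, the 44 x 40 mm end it stands on at the start, axes as above. Laid over towards the end stop its terminal face looks up and its centre is 20 mm above the bed; with its 80 mm along the jaws and its end on the stop, the centre is at fixture y = -45, and clamped at x = +28 mm.
- bracket_mid (a point): Bystander: loose steel angle bracket 70 by 45 mm, 45 mm high; this point is on its middle, 20 mm up. It lies on the bench off the +y end of the fixture.
- capacitor_mid (a point): Bystander: loose black capacitor can, 36 mm in diameter, 50 mm tall, standing beyond the fixed jaw; this point is its centre.
- driver_grip (a point): Bystander: loose screwdriver about 190 mm long with a red handle, lying off the -y end of the fixture; this point is on its handle.

How it is judged:
By the outcome, as a careful person would: the job done as asked, in the order asked, and still so for the second after the job is handed in, with the robot touching nothing.
It also fails if it takes over 58 s, if anything falls off the work surface, if the arm or the gripper's body presses on something with over 40 N, if the wrist force passes 120 N, or if a joint passes its speed limit or range.

ROBOT

A 6-joint arm with a two-finger parallel gripper is mounted at the origin on the work surface. World frame = base frame: x ahead of the robot, y to its left, z up, the work surface at z = 0. Lengths are in m, angles in rad, forces in N, time in s.
With the tool pointing down it reaches from about 0.35 to 0.85 m from the base axis. Payload 8.1 kg.
Tool frame: the origin (TCP) lies between the finger pads; the fingertips stand 8 mm ahead of it and the grasp point (between the pads) lies 11 mm behind it (arm.tcp_to_tips is the distance from the TCP to the fingertips, in m); z points along the fingers, y is the line along which they close (so a half turn about z gives the same grasp; the last joint's range is limited). The gripper opens to 85 mm and grips with 20 to 120 N. Pads are 22 mm wide; open, the fingers measure 114 mm over their backs; the gripper's body (76 mm by 85 mm) begins 54 mm behind the grasp point. The pads swing forward as they close: fully open they stand 13 mm farther back than shut.
Start: joints at [-1.31, 0.13, 1.488, -0, 1.523, -0.085], TCP at [0.203, -0.564, 0.239] pointing down, gripper open.
Joint ranges: [-2.96, 2.96], [-0.89, 2.26], [0.02, 2.5], [-1.34, 4.48], [0, 2.73], [-2.66, 2.66]. Speed limits (rad/s): [2.39, 2.39, 2.79, 3.14, 3.14, 3.14].

INTERFACE

Orientations are given as a rotation vector (axis times angle).
In Python, from station import arm gives the robot as it stands.
- The arm moves only by the shell command python3 -m inch 'ROWS' [OPENING] [FORCE]. ROWS is a JSON object of lists of equal length, an entry for each row: "translation": the shift along the tool's x, y, z normalised to -1 to 1, where 1 is 30 mm, a list of three; "twist": the turn about the tool's z normalised to -1 to 1, where 1 is 10 degrees. In form: {"translation": [[dx, dy, dz], ...], "twist": [twist, ...]}. A call has 1 to 5 rows; each row shifts and turns the commanded pose from where the row before left it, along the tool's axes as they then stand; what a row does not reach is not made up. A row lasts 1/8 s, in which the tool goes at most 62.5 mm and 10.7 degrees, less where a joint would pass 70% of its speed; a pose out of reach is approached as far as the arm can. A call with a number of a shift or a turn outside -1 to 1 is refused whole. A call with a gripper value outside its range is refused whole. OPENING is the closure, from -1 (fully open) to 1 (shut), so that 0 is half open, set as the call begins (- or left out, the last holds). The fingers move at their own pace and stop on an object; FORCE is the grip in N (left out, the last holds). Time passes only in rows, so rows that do not move let the fingers close. It gives the time, the measured TCP pose, the force, the opening and the grip force at its end, in the units of the state.
- arm.get_obs(): the state, without advancing time (a new reading comes with each control period).
- arm.capture(name): name is "side" or "top" or "wrist"; returns (picture, depth): 400x640x3 uint8, red, green, blue; 400x640 float32, m along the optical axis (not along the pixel's ray), 0 where there is no reading.
- arm.camera_model(name): a dict with "camera_matrix" (3x3 intrinsics, pixels), "dist_coeffs" ([k1, k2, p1, p2, k3] as OpenCV has them; the pictures are not rectified), "rvec" (rotation vector, rad) and "tvec" (3), from world to camera coordinates, as OpenCV has them; the wrist camera has in their place "mount" (4x4, takes a point from camera to tool coordinates, whose origin is the TCP and whose axes are the flange's). Camera axes: x right, y down, z forward; pixel columns grow to the right and rows downward; lengths in m; the calibration is good to about 2 mm. A picture is of the moment at which its call begins: read the wrist's pose just before it. camera_model takes no time and is no camera call.
- arm.job_done(): hands the job in; it is judged then, once.
The state is a dict: "clock": time; "joints": joint angles; "joint_velocities": joint speeds; "joint_efforts": joint torques, N m; "tcp_pos": TCP position; "eef_rot": TCP orientation; "ft_force": force on the tool from outside, world axes, zero at the start; "wrist_torque": the same for the moment, N m; "opening": finger opening in m; "finger_force": force on a finger pad.
Only numpy, scipy, OpenCV 4.12 (cv2) and the standard library are available. Lean on these libraries where they do the work, as an engineer would, in place of code of your own. Each camera call takes 0.05 s, during which the arm holds its last target. There are 200 camera calls.

## Working session

There is one attempt and no reset: what is moved stays moved. The work goes in short steps, Python scripts to look and compute and a shell command to move; the robot and the scene stay as the last step left them, time stands still between calls to the robot, and variables do not carry over. Pictures are saved under pics/ and viewed, at most 10 in all, crops included, and the job is handed in when it is done.

```bash
ls; mkdir -p pics; python3 - <<'E'
from station import arm
import cv2,numpy as np
for n in("top","side"):
    im,d=arm.capture(n); np.savez(f"pics/{n}0.npz",im=im,d=d); cv2.imwrite(f"pics/{n}0.png",im[:,:,::-1])
    print(n,arm.camera_model(n))
print(arm.camera_model("wrist"))
o=arm.get_obs();print(o)
E
```

```text
pics
top {'camera_matrix': array([[442.89513064,   0.        , 324.46676505],
       [  0.        , 442.89513064, 195.37992222],
       [  0.        ,   0.        ,   1.        ]]), 'dist_coeffs': array([-0.00197465,  0.        ,  0.        ,  0.        ,  0.        ]), 'rvec': array([ 2.16046934, -2.21335916,  0.14015185]), 'tvec': array([0.0382308 , 0.63993419, 1.01159003])}
side {'camera_matrix': array([[396.65376061,   0.        , 312.01089776],
       [  0.        , 396.65376061, 193.02638419],
       [  0.        ,   0.        ,   1.        ]]), 'dist_coeffs': array([-0.01548454,  0.        ,  0.        ,  0.        ,  0.        ]), 'rvec': array([ 0.43210328, -2.80421035,  1.12408371]), 'tvec': array([0.61518993, 0.17493569, 0.78708591])}
{'camera_matrix': array([[319.31392285,   0.        , 318.47384057],
       [  0.        , 319.31392285, 200.38594088],
       [  0.        ,   0.        ,   1.        ]]), 'dist_coeffs': array([-0.05509369,  0.        ,  0.        ,  0.        ,  0.        ]), 'mount': array([[ 5.73859669e-04, -9.60027942e-01, -2.79903592e-01,
         7.090
[... 291 characters left out ...]
': array([-1.31039942e+00,  1.31111220e-01,  1.48920478e+00, -9.91240636e-06,
        1.52301731e+00, -8.54260484e-02]), 'joint_velocities': array([-9.07584714e-05, -1.63125258e-03, -1.59700944e-03, -2.22408008e-03,
       -7.51906336e-04, -5.88482237e-04]), 'joint_efforts': array([ 1.73267701e-03, -5.70947671e+01, -5.01943946e+01,  2.05216622e-05,
        8.01601476e-03, -1.28407169e-05]), 'tcp_pos': array([ 0.20325538, -0.56398829,  0.23831517]), 'eef_rot': array([-3.09303785e+00, -5.40217139e-01,  2.54251483e-04]), 'ft_force': array([-0.1753518 ,  0.17635881, -0.61546918]), 'wrist_torque': array([ 0.00297954,  0.04766172, -0.03137533]), 'finger_force': 0.0, 'opening': 0.08548655131047059}
```

View pics/top0.png

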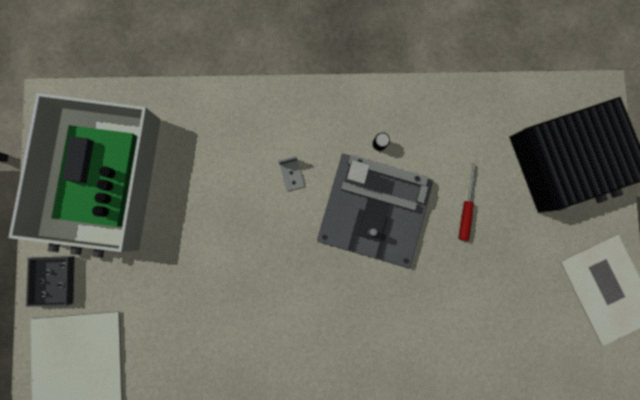

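View pics/side0.png

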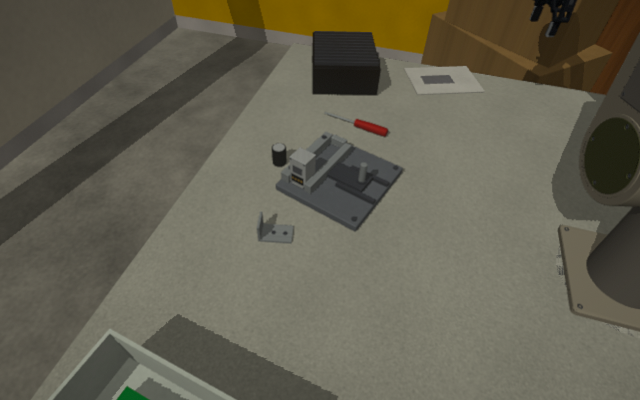

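The top view shows the fixture with base corners near (344,153), (438,180), (413,269) and (318,242). The module top is at about (357,170), the stop at (424,190) and the post at (373,232). The side view agrees: module at (302,168), post at (362,172).

```bash
cat > h.py <<'E'
import numpy as np,cv2
from station import arm
from scipy.spatial.transform import Rotation as R
def cam(n,o=None):
    m=arm.camera_model(n);K=m["camera_matrix"];D=m["dist_coeffs"]
    if n=="wrist":
        T=np.eye(4);T[:3,:3]=R.from_rotvec(o["eef_rot"]).as_matrix();T[:3,3]=o["tcp_pos"];T=T@m["mount"]
    else:
        T=np.eye(4);r=cv2.Rodrigues(m["rvec"])[0];T[:3,:3]=r.T;T[:3,3]=-r.T@m["tvec"]
    return K,D,T
def ray(c,uv):
    K,D,T=c;p=cv2.undistortPoints(np.float64(uv).reshape(-1,1,2),K,D).reshape(-1,2)
    return T[:3,3],np.c_[p,np.ones(len(p))]@T[:3,:3].T
def onplane(c,uv,z):
    o,d=ray(c,uv);return o+d*((z-o[2])/d[:,2])[:,None]
def cloud(c,d):
    v,u=np.mgrid[:d.shape[0],:d.shape[1]];K,D,T=c
    p=cv2.undistortPoints(np.float64(np.c_[u.ravel(),v.ravel()]).reshape(-1,1,2),K,D).reshape(-1,2)
    P=np.c_[p,np.ones(len(p))]*d.reshape(-1,1);return (P@T[:3,:3].T+T[:3,3]).reshape(*d.shape,3)
E
python3 - <<'E'
from h import *
f=np.load("pics/top0.npz");im,d=f["im"],f["d"];c=cam("top")
P=cloud(c,d);z=P[:,:,2];roi=np.zeros_like(z,bool);roi[140:280,310:445]=1
print("bench z",np.median(z[280:300,300:450]))
m=(roi&(z>.012)).astype(np.uint8)
n,l,s,ce=cv2.connectedComponentsWithStats(m);k=1+s[1:,4].argmax()
cn=max(cv2.findContours((l==k).astype(np.uint8),0,1)[0],key=cv2.contourArea)
bx=P[(l==k)&(z<.027)]
q=onplane(c,cv2.boxPoints(cv2.minAreaRect(cn)),.02);print(q)
r=cv2.minAreaRect(bx[:,:2].astype(np.float32)*1000);print("base rect mm",r)
for lo,hi,nm in((.094,.108,"module"),(.078,.092,"post"),(.038,.05,"jaws")):
    mm=roi&(z>lo)&(z<hi)
    n,l,s,ce=cv2.connectedComponentsWithStats(mm.astype(np.uint8))
    for i in range(1,n):
        if s[i,4]>12: Q=P[l==i];print(nm,s[i,4],ce[i],np.median(Q,0),cv2.minAreaRect(Q[:,:2].astype(np.float32)*1000))
big=cv2.resize(im[140:280,305:450],None,fx=5,fy=4.2,interpolation=2)
cv2.imwrite("pics/crop0.png",cv2.convertScaleAbs(big[:,:,::-1],alpha=1.6))
E
```

```text
bench z 0.00017982818820450053
[[ 0.53429825  0.04503183  0.02      ]
 [ 0.74572601 -0.02221066  0.02      ]
 [ 0.67507544 -0.24562753  0.02      ]
 [ 0.46499678 -0.17362514  0.02      ]]
base rect mm ((604.0899658203125, -98.17851257324219), (230.52427673339844, 219.59483337402344), 72.39804077148438)
module 361 [357.8199446 171.5734072] [ 0.68473735 -0.05016758  0.09998567] ((685.435302734375, -50.12952423095703), (40.45968246459961, 44.013084411621094), 72.35059356689453)
post 16 [353.25  181.375] [ 0.66506139 -0.0412148   0.08401412] ((665.89013671875, -40.033077239990234), (32.21095275878906, 1.238638162612915), 70.45919036865234)
post 41 [373.         231.75609756] [ 0.55147574 -0.08093329  0.08501952] ((551.3995361328125, -81.18391418457031), (13.674159049987793, 13.283716201782227), 88.56222534179688)
jaws 46 [380.84782609 143.97826087] [ 0.7570375  -0.11150593  0.04821268] ((758.6011962890625, -113.9816665649414), (34.46029281616211, 17.365589141845703), 86.36241912841797)
jaws 792 [395.61742424 174.20328283] [ 0.68790254 -0.14974799  0.04483338] ((680.2200317382812, -125.14781951904297), (198.40817260742188, 61.48708724975586), 69.20722961425781)
jaws 618 [378.06634304 195.38996764] [ 0.63661283 -0.10132774  0.04548879] ((636.57421875, -103.01626586914062), (180.146484375, 19.023075103759766), 72.35820770263672)
```

```bash
cat >> h.py <<'E'
O=np.array([.63745,-.1088]);a=np.deg2rad(-17.63);FX=np.array([np.cos(a),np.sin(a)]);FY=np.array([-FX[1],FX[0]])
def fix(p): p=np.asarray(p);d=p[...,:2]-O;return np.stack([d@FX,d@FY,p[...,2]],-1)*1000
def st():
    o=arm.get_obs();M=R.from_rotvec(o["eef_rot"]).as_matrix();f=o["ft_force"]
    print("t%.2f fix"%o["clock"],fix(o["tcp_pos"]).round(1),"toolx-fy deg %.2f"%np.degrees(np.arctan2(M[1,0],M[0,0])-np.arctan2(FY[1],FY[0])),"F_fix",np.round([f[:2]@FX,f[:2]@FY,f[2]],1),"open %.1f grip %.1f"%(o["opening"]*1e3,o["finger_force"]))
if __name__=="__main__": st()
E
python3 -m inch '{"translation":[[0,0,0],[0,0,0],[0,0,0],[0,0,0],[0,0,0]],"twist":[-1,-1,-1,-1,-1]}' -1
python3 -m inch '{"translation":[[0,0,0],[0,0,0]],"twist":[-0.26,0]}'
python3 h.py
```

```text
clock: 0.72
tcp_pos: [0.2033, -0.5641, 0.2386]
eef_rot: [-2.57, -1.804, -0.001]
ft_force: [-0.0, -0.2, 0.2]
opening: 0.0856
finger_force: 0.0
clock: 0.98
tcp_pos: [0.2033, -0.5642, 0.2388]
eef_rot: [-2.535, -1.855, -0.001]
ft_force: [-0.9, 0.2, 0.1]
opening: 0.0855
finger_force: 0.0
t0.97 fix [-275.8 -565.5  238.8] toolx-fy deg 0.01 F_fix [-0.9 -0.1  0.1] open 85.5 grip 0.0
```

```bash
python3 -m inch '{"translation":[[0.94,0.31,0],[0.94,0.31,0],[0.94,0.31,0],[0.94,0.31,0],[0.94,0.31,0]],"twist":[0,0,0,0,0]}' -0.2 >/dev/null
python3 -m inch '{"translation":[[0.94,0.31,0],[0.94,0.31,0],[0.94,0.31,0],[0.94,0.31,0],[0.94,0.31,0]],"twist":[0,0,0,0,0]}' >/dev/null
python3 -m inch '{"translation":[[0.94,0.31,0],[0.94,0.31,0],[0.94,0.31,0],[0.94,0.31,0],[0.94,0.31,0]],"twist":[0,0,0,0,0]}' >/dev/null
python3 -m inch '{"translation":[[0.94,0.31,0],[0.94,0.31,0],[0.94,0.31,0],[0.94,0.31,0],[0.94,0.31,0]],"twist":[0,0,0,0,0]}' >/dev/null
python3 -m inch '{"translation":[[0,0,0]],"twist":[0]}' >/dev/null
python3 h.py
python3 - <<'E'
from h import *
o=arm.get_obs();im,d=arm.capture("wrist");cv2.imwrite("pics/w1.png",im[:,:,::-1])
P=fix(cloud(cam("wrist",o),d));z=P[...,2]
def med(lo,hi,x0,x1,y0,y1):
    m=(z>lo)&(z<hi)&(P[...,0]>x0)&(P[...,0]<x1)&(P[...,1]>y0)&(P[...,1]<y1)
    Q=P[m]; print(m.sum(),Q.min(0).round(1) if m.sum() else 0,Q.max(0).round(1) if m.sum() else 0)
med(80,90,-110,-70,-25,25);med(95,105,0,60,30,100)
E
```

```text
t3.60 fix [-90.1   0.  238.9] toolx-fy deg 0.11 F_fix [ 0.7 -0.7 -0.2] open 51.2 grip 0.0
221 [-98.4  -4.6  80.2] [-83.4  10.5  87. ]
2573 [ 4.1 52.3 95.1] [ 49.9  92.5 102.6]
```

View pics/w1.png

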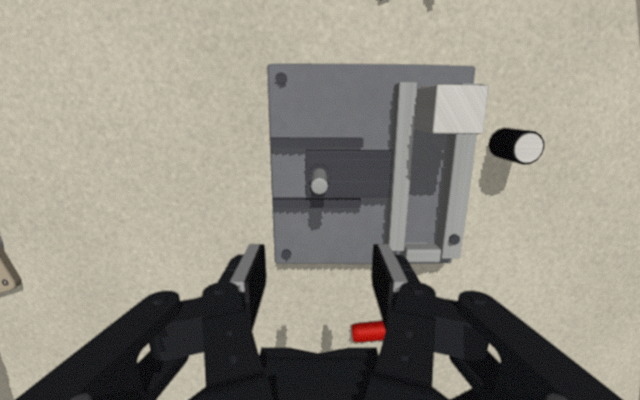

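The wrist picture shows the post at (320,183), centred between the fingers, and the module top at (460,108). Both match the top-view measurement. Next: descend and grip the post.

```bash
python3 -m inch '{"translation":[[0,0,1],[0,0,1],[0,0,1],[0,0,1],[0,0,1]],"twist":[0,0,0,0,0]}' >/dev/null
python3 -m inch '{"translation":[[0,0,0.95],[0,0,0]],"twist":[0,0]}' >/dev/null
python3 h.py
python3 -m inch '{"translation":[[0,0,0],[0,0,0],[0,0,0],[0,0,0]],"twist":[0,0,0,0]}' 1 30 >/dev/null
python3 h.py
```

```text
t4.53 fix [-92.7  -2.8  58.2] toolx-fy deg -0.04 F_fix [-0.8 -0.7  0.6] open 51.1 grip 0.0
t5.03 fix [-89.6  -1.8  62.8] toolx-fy deg 0.04 F_fix [-6.4 -1.2  7. ] open 14.8 grip 29.7
```

```bash
python3 -m inch '{"translation":[[0,-0.22,0],[0,-0.22,0],[0,-0.22,0],[0,-0.22,0],[0,-0.22,0]],"twist":[0,0,0,0,0]}' >/dev/null
python3 h.py
python3 -m inch '{"translation":[[0,0,0],[0,0,0]],"twist":[0,0]}' >/dev/null
python3 h.py
```

```text
t5.65 fix [-120.8   -1.8   62.8] toolx-fy deg 0.03 F_fix [ 7.5 -1.2 -1. ] open 15.4 grip 30.3
t5.90 fix [-121.5   -1.8   62.7] toolx-fy deg 0.04 F_fix [ 0.8 -2.3  9.5] open 15.2 grip 31.0
```

```bash
python3 -m inch '{"translation":[[0,0,0],[0,0,0],[0,0,-1],[0,0,-1],[0,0,-1]],"twist":[0,0,0,0,0]}' -0.2 >/dev/null
python3 -m inch '{"translation":[[0,0,-1],[0.54,1,0],[0.54,1,0],[0.54,1,0],[0.54,1,0]],"twist":[0,0,0,0,0]}' -0.7 >/dev/null
python3 -m inch '{"translation":[[0.54,1,0],[0,0,0],[0,0,0]],"twist":[0,0,0]}' >/dev/null
python3 h.py
python3 - <<'E'
from h import *
im,d=arm.capture("top");P=fix(cloud(cam("top"),d));z=P[...,2]
m=(z>80)&(z<90)&(abs(P[...,1])<25)&(P[...,0]<-70)&(P[...,0]>-150);print("post",np.median(P[m],0),m.sum())
E
```

```text
t7.53 fix [ 26.1  79.3 180. ] toolx-fy deg 0.05 F_fix [-0.8  0.1  0.3] open 72.7 grip 0.0
post [-121.97300349    0.50825874   85.36675971] 41
```

```bash
python3 -m inch '{"translation":[[0,0.05,1],[0,0,1],[0,0,1],[0,0,0]],"twist":[0,0,0,0]}' >/dev/null
python3 h.py
python3 -m inch '{"translation":[[0,0,0],[0,0,0],[0,0,0],[0,0,0]],"twist":[0,0,0,0]}' 1 25 >/dev/null
python3 h.py
python3 -m inch '{"translation":[[0,-0.1,-0.3],[0,0,-0.2],[0,0,0],[0,0,0]],"twist":[0,0,0,0]}' >/dev/null
python3 h.py
python3 - <<'E'
from h import *
im,d=arm.capture("side");cv2.imwrite("pics/s2.png",cv2.resize(im[110:240,240:420,::-1],None,fx=4,fy=4,interpolation=2))
E
```

```text
t8.07 fix [25.4 78.6 87.8] toolx-fy deg 0.02 F_fix [-0.6 -0.5  0.5] open 72.5 grip 0.0
t8.57 fix [29.4 79.6 93.5] toolx-fy deg 0.04 F_fix [-4.1 -0.7  7.3] open 43.9 grip 26.9
t9.07 fix [ 25.2  79.5 105.5] toolx-fy deg 0.04 F_fix [-0.9 -0.6 -3.3] open 43.5 grip 26.5
```

View pics/s2.png

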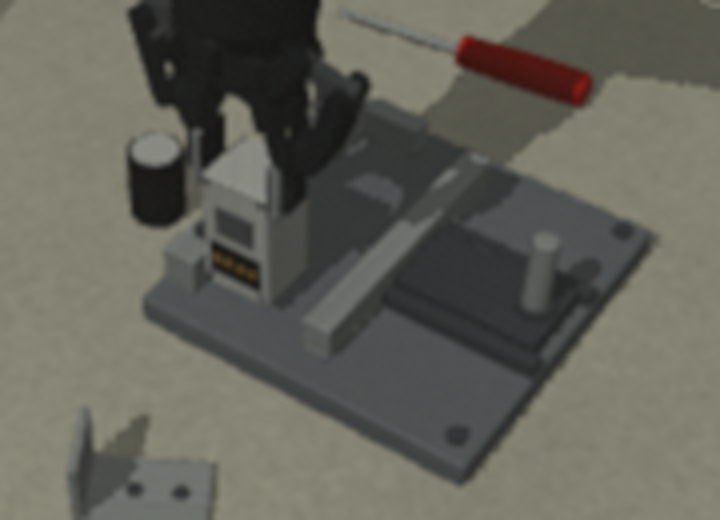

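The picture shows the module at (250,220) held upright and lifted a little, with the terminals at (235,265) facing +y. The post at (545,275) is pulled back. I'll bring the module's lower finned edge against the stop and use it as a fulcrum.

```bash
python3 -m inch '{"translation":[[-0.85,0,0],[-0.85,0,0],[-0.85,0,0],[-0.85,0,0],[-0.85,0,0]],"twist":[0,0,0,0,0]}' >/dev/null
python3 -m inch '{"translation":[[-0.2,0,0],[-0.2,0,0],[-0.2,0,0]],"twist":[0,0,0]}' >/dev/null
python3 h.py
python3 -m inch '{"translation":[[-0.3,0,0],[-0.3,0,0],[-0.3,0,0],[0,0,0]],"twist":[0,0,0,0]}' >/dev/null
python3 h.py
python3 - <<'E'
from h import *
im,d=arm.capture("side");cv2.imwrite("pics/s3.png",cv2.resize(im[100:230,260:440,::-1],None,fx=4,fy=4,interpolation=2))
E
```

```text
t10.12 fix [ 25.6 -65.4 106.1] toolx-fy deg 0.08 F_fix [-0.2  3.8 -1.7] open 43.1 grip 26.3
t10.62 fix [ 25.6 -94.1 105.8] toolx-fy deg -0.01 F_fix [-0.3  1.1 -0.9] open 43.1 grip 26.0
```

View pics/s3.png

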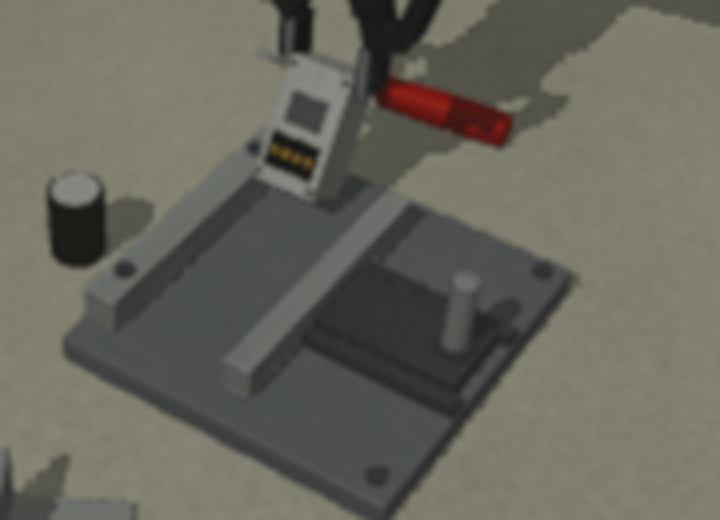

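The module at (310,135) is tilting over the stop with its terminal face turning up, about 35° so far. I'll tilt it further, then carry it back and look.

```bash
python3 -m inch '{"translation":[[-0.3,0,0],[-0.3,0,0],[-0.3,0,0],[0,0,0]],"twist":[0,0,0,0]}' >/dev/null
python3 h.py
python3 -m inch '{"translation":[[0.8,0,0],[0.8,0,0],[0.8,0,0],[0.8,0,0],[0,0,0]],"twist":[0,0,0,0,0]}' >/dev/null
python3 h.py
python3 - <<'E'
from h import *
im,d=arm.capture("side");cv2.imwrite("pics/s4.png",cv2.resize(im[100:230,260:440,::-1],None,fx=4,fy=4,interpolation=2))
P=fix(cloud(cam("side"),d));z=P[...,2];m=(P[...,0]>5)&(P[...,0]<46)&(z>26)&(P[...,1]>-75)&(P[...,1]<60)&(z<110)
Q=P[m];
for y in range(-70,60,10):
    q=Q[(Q[:,1]>=y)&(Q[:,1]<y+10)]
    if len(q): print(y,len(q),np.percentile(q[:,2],[0,50,100]).round(),np.median(q[:,0]).round())
E
```

```text
t11.18 fix [  25.4 -121.3  105.9] toolx-fy deg -0.02 F_fix [-1.3  1.3 -0.5] open 43.4 grip 25.9
t11.80 fix [ 25.2 -20.7 105.7] toolx-fy deg 0.23 F_fix [ 0.   0.1 -2.7] open 43.3 grip 26.3
-30 5 [104. 107. 109.] 44.0
-10 4 [108. 109. 110.] 28.0
0 73 [100. 106. 110.] 24.0
10 95 [ 87.  97. 107.] 24.0
20 96 [79. 87. 95.] 24.0
30 95 [35. 77. 85.] 23.0
40 71 [62. 67. 75.] 25.0
```

View pics/s4.png

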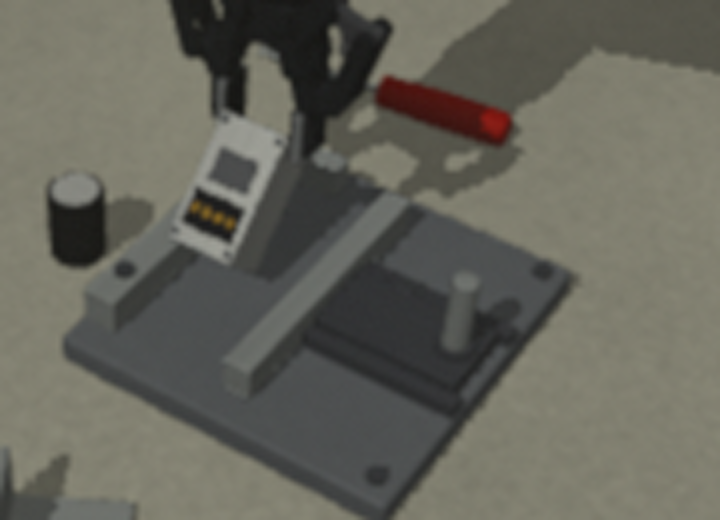

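The module is tilted about 45°, with its terminal face running from (240,125) to (205,240) and looking up and towards +y. Depth puts its low edge at y≈18, z≈34. Next: lower it along an arc about that edge.

```bash
python3 -m inch '{"translation":[[0,0,0.25],[0,0,0.22],[0,0,0]],"twist":[0,0,0]}' >/dev/null
python3 h.py
python3 -m inch '{"translation":[[-0.24,0,0.14],[-0.22,0,0.16],[-0.19,0,0.18],[0,0,0]],"twist":[0,0,0,0]}' >/dev/null
python3 h.py
python3 -m inch '{"translation":[[-0.18,0,0.2],[-0.16,0,0.22],[-0.13,0,0.23],[0,0,0]],"twist":[0,0,0,0]}' >/dev/null
python3 h.py
python3 - <<'E'
from h import *
im,d=arm.capture("side");cv2.imwrite("pics/s5.png",cv2.resize(im[100:230,260:440,::-1],None,fx=4,fy=4,interpolation=2))
P=fix(cloud(cam("side"),d));z=P[...,2];m=(P[...,0]>5)&(P[...,0]<46)&(z>26)&(P[...,1]>-75)&(P[...,1]<60)&(z<110)
Q=P[m];
for y in range(-70,60,10):
    q=Q[(Q[:,1]>=y)&(Q[:,1]<y+10)]
    if len(q): print(y,len(q),np.percentile(q[:,2],[0,50,100]).round(),np.median(q[:,0]).round())
E
```

```text
t12.22 fix [ 24.6 -24.7  90.2] toolx-fy deg -0.01 F_fix [-0.3  0.6 -4. ] open 43.4 grip 26.2
t12.72 fix [ 26.3 -45.1  78.1] toolx-fy deg -0.03 F_fix [-0.4 -3.1  4.6] open 43.2 grip 27.6
t13.22 fix [ 26.3 -59.1  58.4] toolx-fy deg -0.03 F_fix [ 0.8 -3.3  3.1] open 43.1 grip 32.1
-70 22 [ 65.  81. 107.] 45.0
-60 27 [ 75.  78. 105.] 40.0
-50 62 [ 73.  77. 108.] 27.0
-40 50 [72. 74. 77.] 24.0
-30 55 [68. 71. 74.] 25.0
-20 60 [65. 69. 72.] 22.0
-10 51 [63. 67. 70.] 26.0
0 57 [59. 64. 68.] 24.0
10 116 [27. 58. 65.] 25.0
20 67 [42. 55. 62.] 24.0
50 2 [37. 37. 38.] 46.0
```

View pics/s5.png

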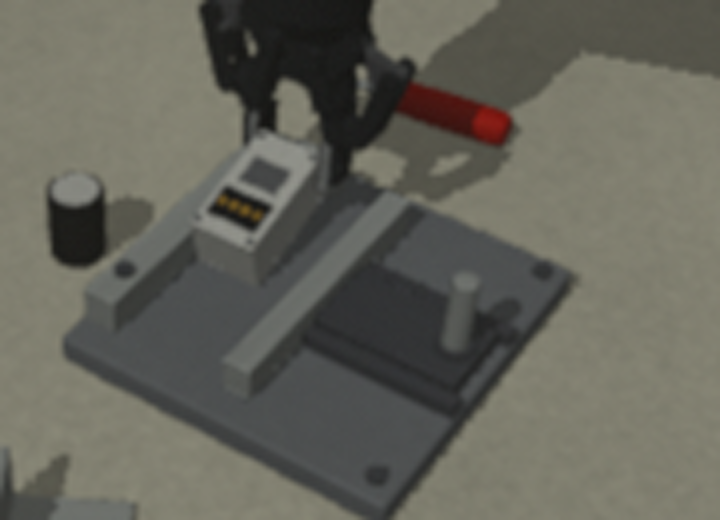

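The module at (260,200) now lies about 17° from flat with its terminal face up. The fingers are just above the jaw tops, so I'll go a little lower and then release.

```bash
python3 -m inch '{"translation":[[-0.05,0,0.12],[-0.04,0,0.12],[0,0,0]],"twist":[0,0,0]}' >/dev/null
python3 h.py
python3 -m inch '{"translation":[[0,0,0],[0,0,0],[0,0,-1],[0,0,-1],[0,0,0]],"twist":[0,0,0,0,0]}' -0.5 >/dev/null
python3 h.py
python3 - <<'E'
from h import *
im,d=arm.capture("side");cv2.imwrite("pics/s6.png",cv2.resize(im[100:230,260:440,::-1],None,fx=4,fy=4,interpolation=2))
P=fix(cloud(cam("side"),d));z=P[...,2];m=(P[...,0]>0)&(P[...,0]<49)&(z>26)&(P[...,1]>-78)&(P[...,1]<60)&(z<70)
Q=P[m];
for y in range(-80,60,10):
    q=Q[(Q[:,1]>=y)&(Q[:,1]<y+10)]
    if len(q): print(y,len(q),np.percentile(q[:,2],[0,50,100]).round(),np.percentile(q[:,0],[0,50,100]).round())
q=Q[z[m]>56];print(cv2.minAreaRect(q[:,:2].astype(np.float32)))
E
```

```text
t13.65 fix [ 26.1 -60.7  51.2] toolx-fy deg 0.03 F_fix [ 0.8 -2.7  3.5] open 43.0 grip 33.4
t14.28 fix [ 27.5 -60.  113.9] toolx-fy deg 0.07 F_fix [ 0.8 -0.8  0.5] open 64.4 grip 0.0
-70 9 [30. 58. 61.] [ 1. 15. 42.]
-60 73 [29. 59. 62.] [ 0. 15. 43.]
-50 60 [28. 59. 62.] [ 0. 10. 43.]
-40 62 [28. 59. 62.] [ 0. 14. 44.]
-30 67 [27. 59. 63.] [ 0. 15. 44.]
-20 58 [27. 59. 62.] [ 0. 10. 41.]
-10 75 [29. 59. 64.] [ 0. 13. 45.]
0 68 [28. 60. 63.] [ 0. 16. 43.]
10 222 [26. 45. 62.] [ 0. 21. 49.]
20 18 [27. 35. 59.] [ 9. 47. 49.]
30 16 [29. 37. 47.] [46. 48. 49.]
40 14 [27. 36. 45.] [46. 47. 48.]
50 15 [27. 38. 46.] [46. 47. 49.]
((22.120939254760742, -20.99999237060547), (83.45714569091797, 44.478118896484375), 89.2808609008789)
```

View pics/s6.png

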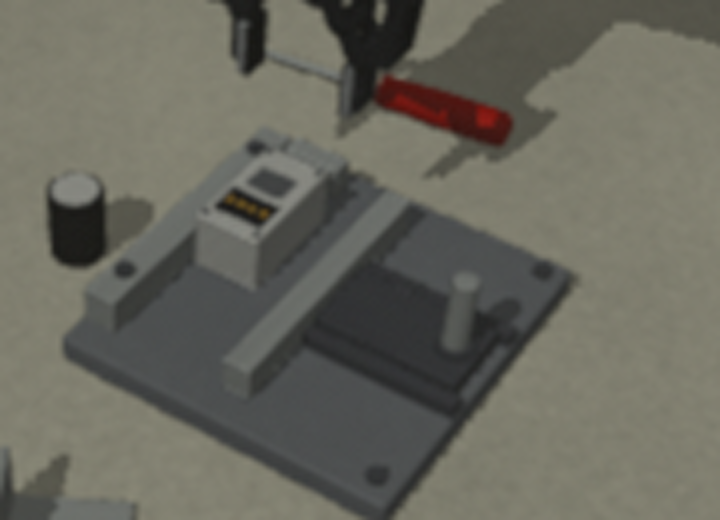

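The module lies flat with its terminals up: top face at z≈60, corners near (265,150), (330,185), (255,245) and (197,215), y ≈ -63 to +18. Next: close the fingers behind its +y end and push it to the stop.

```bash
python3 -m inch '{"translation":[[0.95,-0.08,0],[0.95,0,0],[0.95,0,0],[0.95,0,0],[0,0,0]],"twist":[0,0,0,0,0]}' 1 20 >/dev/null
python3 -m inch '{"translation":[[0,0,0.8],[0,0,0.8],[0,0,0.8],[0,0,0]],"twist":[0,0,0,0]}' >/dev/null
python3 h.py
python3 -m inch '{"translation":[[-0.3,0,0],[-0.3,0,0],[-0.3,0,0],[-0.2,0,0],[0,0,0]],"twist":[0,0,0,0,0]}' >/dev/null
python3 h.py
python3 -m inch '{"translation":[[-0.1,0,0],[-0.1,0,0],[-0.1,0,0],[0,0,0]],"twist":[0,0,0,0]}' >/dev/null
python3 h.py
```

```text
t15.45 fix [20.  52.4 34.6] toolx-fy deg 0.01 F_fix [-0.2 -0.9  1. ] open -0.3 grip 0.0
t16.07 fix [23.2 19.9 39. ] toolx-fy deg 0.00 F_fix [0.6 0.9 0. ] open 0.4 grip 0.0
t16.57 fix [23.  11.4 38.5] toolx-fy deg 0.03 F_fix [0.9 0.6 1. ] open -0.1 grip 0.4
```

```bash
for i in 1; do python3 -m inch '{"translation":[[-0.1,0,0],[0,0,0]],"twist":[0,0]}' >/dev/null; python3 h.py; done
python3 -m inch '{"translation":[[-0.06,0,0],[0,0,0]],"twist":[0,0]}' >/dev/null; python3 h.py
python3 -m inch '{"translation":[[-0.06,0,0],[0,0,0]],"twist":[0,0]}' >/dev/null; python3 h.py
```

```text
t16.82 fix [23.   8.3 38.5] toolx-fy deg 0.03 F_fix [-0.7  0.7  0.9] open 0.1 grip 0.3
t17.07 fix [23.   7.2 38.5] toolx-fy deg 0.05 F_fix [ 0.2  4.1 -0.1] open -0.1 grip 2.1
t17.32 fix [23.   7.2 38.7] toolx-fy deg 0.09 F_fix [ 0.5 12.1  0.7] open -0.1 grip 5.6
```

Firm contact with the stop at 12 N. Next: back off and return to the post.

```bash
python3 -m inch '{"translation":[[0.5,0,0],[0,0,-1],[0,0,-1],[0,0,-1],[0,0,-1]],"twist":[0,0,0,0,0]}' >/dev/null
python3 -m inch '{"translation":[[-0.14,-0.97,0],[-0.14,-0.97,0],[-0.14,-0.97,0],[-0.14,-0.97,0],[-0.14,-0.97,0]],"twist":[0,0,0,0,0]}' -0.2 >/dev/null
python3 -m inch '{"translation":[[0,0,0],[0,0,0]],"twist":[0,0]}' >/dev/null
python3 h.py
python3 - <<'E'
from h import *
im,d=arm.capture("side")
P=fix(cloud(cam("side"),d));z=P[...,2];m=(P[...,0]>-5)&(P[...,0]<49)&(z>56)&(P[...,1]>-100)&(P[...,1]<60)&(z<66)
print(cv2.minAreaRect(P[m][:,:2].astype(np.float32)),P[m].min(0),P[m].max(0))
E
```

```text
t18.82 fix [-121.8   -1.   159. ] toolx-fy deg 0.04 F_fix [ 0.6  1.1 -0.3] open 51.3 grip 0.0
((21.631511688232422, -44.746299743652344), (82.96531677246094, 45.784175872802734), 89.63704681396484) [ -1.32047192 -86.26664881  56.07557168] [44.50261919 -3.16510058 63.65486105]
```

```bash
python3 -m inch '{"translation":[[0,0,1],[0,0,1],[0,0,1],[0,0,0.25],[0,0,0]],"twist":[0,0,0,0,0]}' >/dev/null
python3 h.py
python3 -m inch '{"translation":[[0,0,0],[0,0,0],[0,0,0],[0,0,0]],"twist":[0,0,0,0]}' 1 40 >/dev/null
python3 h.py
python3 -m inch '{"translation":[[0,0.2,0],[0,0.2,0],[0,0.2,0],[0,0.2,0],[0,0,0]],"twist":[0,0,0,0,0]}' >/dev/null
python3 h.py
```

```text
t19.50 fix [-122.2   -1.    61.1] toolx-fy deg 0.04 F_fix [ 0.  -0.1 -0.3] open 51.5 grip 0.0
t20.00 fix [-121.5   -0.9   62.6] toolx-fy deg 0.04 F_fix [-1.  -0.9  5.8] open 15.0 grip 38.9
t20.62 fix [-97.5  -0.9  62.6] toolx-fy deg 0.05 F_fix [-2.8 -0.8  6.9] open 14.7 grip 39.5
```

```bash
python3 -m inch '{"translation":[[0,0.08,0],[0,0.08,0],[0,0,0]],"twist":[0,0,0]}' >/dev/null; python3 h.py
python3 -m inch '{"translation":[[0,0.05,0],[0,0,0]],"twist":[0,0]}' >/dev/null; python3 h.py
python3 -m inch '{"translation":[[0,0.03,0],[0,0,0]],"twist":[0,0]}' >/dev/null; python3 h.py
```

```text
t21.00 fix [-93.2  -0.9  62.6] toolx-fy deg 0.05 F_fix [-4.8 -0.1  8.7] open 14.5 grip 39.7
t21.25 fix [-92.1  -0.9  62.6] toolx-fy deg 0.05 F_fix [-7.3  0.6 10.3] open 14.6 grip 39.9
t21.50 fix [-91.3  -0.9  62.6] toolx-fy deg 0.05 F_fix [-7.9 -0.3 11.6] open 14.6 grip 40.0
```

```bash
python3 -m inch '{"translation":[[0,0.03,0],[0,0,0]],"twist":[0,0]}' >/dev/null; python3 h.py
python3 -m inch '{"translation":[[0,0.03,0],[0,0,0]],"twist":[0,0]}' >/dev/null; python3 h.py
python3 -m inch '{"translation":[[0,0.02,0],[0,0,0]],"twist":[0,0]}' >/dev/null; python3 h.py
```

```text
t21.75 fix [-90.4  -0.9  62.6] toolx-fy deg 0.05 F_fix [-7.6  0.1 12.3] open 14.9 grip 40.0
t22.00 fix [-89.6  -1.   62.6] toolx-fy deg 0.05 F_fix [-8.2 -0.4 11.2] open 14.7 grip 40.0
t22.25 fix [-89.6  -0.9  62.5] toolx-fy deg 0.05 F_fix [-11.   -1.1  14.7] open 14.8 grip 40.5
```

```bash
python3 -m inch '{"translation":[[0,0.03,0],[0,0,0]],"twist":[0,0]}' >/dev/null; python3 h.py
python3 -m inch '{"translation":[[0,0.02,0],[0,0,0]],"twist":[0,0]}' >/dev/null; python3 h.py
python3 -m inch '{"translation":[[0,0.02,0],[0,0,0]],"twist":[0,0]}' >/dev/null; python3 h.py
```

```text
t22.50 fix [-89.6  -0.9  62.5] toolx-fy deg 0.06 F_fix [-16.7  -0.5  20.4] open 14.9 grip 41.0
t22.75 fix [-89.6  -0.9  62.5] toolx-fy deg 0.07 F_fix [-19.8  -1.8  21.6] open 14.8 grip 41.5
t23.00 fix [-89.5  -0.9  62.5] toolx-fy deg 0.07 F_fix [-24.4  -1.1  25.5] open 14.8 grip 42.0
```

```bash
python3 -m inch '{"translation":[[0,0,0],[0,0,0],[0,0,0]],"twist":[0,0,0]}' >/dev/null; python3 h.py
python3 -m inch '{"translation":[[0,0,0],[0,0,0],[0,0,0]],"twist":[0,0,0]}' -0.2 >/dev/null; python3 h.py
python3 -m inch '{"translation":[[0,0,-1],[0,0,-1],[0,0,-1],[0,0,-1],[0,0,-1]],"twist":[0,0,0,0,0]}' >/dev/null
python3 -m inch '{"translation":[[-1,-1,0],[-1,-1,0],[0,0,0]],"twist":[0,0,0]}' >/dev/null; python3 h.py
python3 - <<'E'
from h import *
im,d=arm.capture("side");cv2.imwrite("pics/s7.png",cv2.resize(im[100:250,240:440,::-1],None,fx=4,fy=4,interpolation=2))
for n in("side","top"):
    im,d=arm.capture(n);P=fix(cloud(cam(n),d));z=P[...,2];m=(P[...,0]>-5)&(P[...,0]<58)&(z>56)&(P[...,1]>-100)&(P[...,1]<60)&(z<66)
    print(n,cv2.minAreaRect(P[m][:,:2].astype(np.float32)))
    m=(z>80)&(z<90)&(abs(P[...,1])<25)&(P[...,0]<-70)&(P[...,0]>-150);print("post",np.median(P[m],0),m.sum())
E
```

```text
t23.38 fix [-89.5  -0.9  62.5] toolx-fy deg 0.07 F_fix [-23.8  -1.5  24.2] open 14.9 grip 41.9
t23.75 fix [-86.5  -1.   61.2] toolx-fy deg 0.04 F_fix [ 0.5  0.1 -0.8] open 50.9 grip 0.0
t24.75 fix [-148.1  -62.5  210.9] toolx-fy deg -0.07 F_fix [0.7 0.2 0.5] open 51.4 grip 0.0
side ((24.652067184448242, -43.9774169921875), (45.62245559692383, 81.25467681884766), 0.5069030523300171)
post [-91.62569104   3.61673987  84.41179259] 35
top ((27.98835563659668, -44.49034118652344), (80.31045532226562, 44.74369430541992), 89.82792663574219)
post [-89.84355272   0.40428737  84.99716912] 41
```

View pics/s7.png

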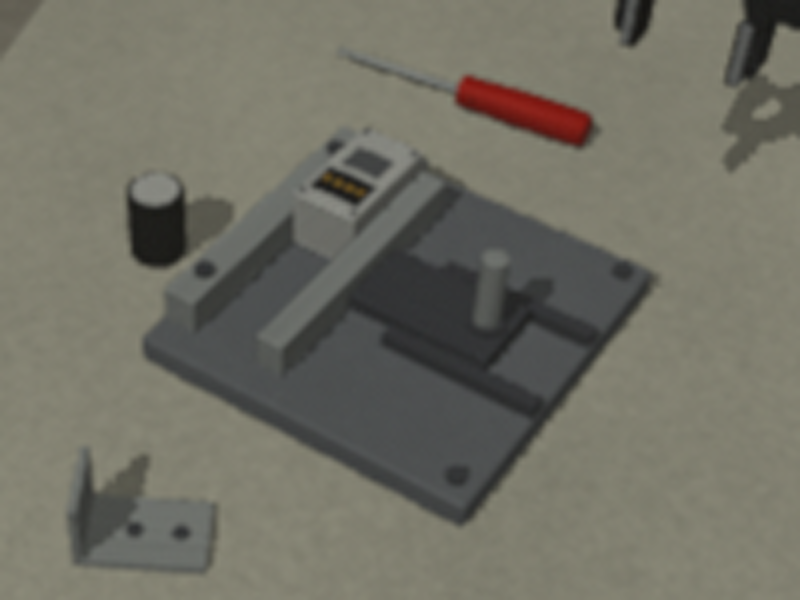

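The picture shows the module at (360,190) terminals up, between the jaws and at the stop. The bystanders haven't moved. As a last check, I'll gently touch the +y end to confirm it still sits on the stop; contact was at TCP y = 7.2 before clamping.

```bash
python3 -m inch '{"translation":[[0.6,0.98,0],[0.6,0.98,0],[0.6,0.98,0],[0.6,0.98,0],[0.6,0.98,0]],"twist":[0,0,0,0,0]}' 1 20 >/dev/null
python3 -m inch '{"translation":[[0.1,0.98,0],[0,0,1],[0,0,1],[0,0,1],[0,0,0]],"twist":[0,0,0,0,0]}' >/dev/null
python3 h.py
python3 -m inch '{"translation":[[0,0,1],[0,0,1],[0,0,0.75],[0,0,0]],"twist":[0,0,0,0]}' >/dev/null
python3 h.py
python3 -m inch '{"translation":[[-0.3,0,0],[-0.3,0,0],[0,0,0]],"twist":[0,0,0]}' >/dev/null
python3 h.py
```

```text
t26.15 fix [ 27.5  32.8 116.9] toolx-fy deg 0.10 F_fix [-0.2  0.1 -0.9] open 0.3 grip 0.0
t26.65 fix [28.4 32.2 36.9] toolx-fy deg 0.06 F_fix [-0.2  0.2  0.8] open 0.2 grip 0.0
t27.02 fix [30.5 12.9 40. ] toolx-fy deg -0.03 F_fix [ 0.5 -0.7 -0.5] open 0.1 grip 0.0
```

```bash
python3 -m inch '{"translation":[[-0.1,0,0],[-0.05,0,0],[0,0,0]],"twist":[0,0,0]}' >/dev/null; python3 h.py
python3 -m inch '{"translation":[[-0.05,0,0],[0,0,0]],"twist":[0,0]}' >/dev/null; python3 h.py
```

```text
t27.40 fix [29.6  9.6 38.6] toolx-fy deg 0.04 F_fix [-0.6  0.2 -0. ] open -0.1 grip 0.0
t27.65 fix [29.6  8.1 38.5] toolx-fy deg 0.05 F_fix [ 0.3 -0.2 -0.7] open -0.0 grip 0.0
```

```bash
python3 -m inch '{"translation":[[-0.04,0,0],[0,0,0]],"twist":[0,0]}' >/dev/null; python3 h.py
python3 -m inch '{"translation":[[-0.04,0,0],[0,0,0]],"twist":[0,0]}' >/dev/null; python3 h.py
```

```text
t27.90 fix [29.6  7.3 38.6] toolx-fy deg 0.05 F_fix [ 2.   1.9 -0.1] open 0.2 grip 1.2
t28.15 fix [29.6  7.2 38.6] toolx-fy deg 0.08 F_fix [ 0.2  6.7 -0.9] open 0.2 grip 3.7
```

Contact came at 7.2 again, so the module is still on the stop. Next: retreat and hand in.

```bash
python3 -m inch '{"translation":[[0.5,0,0],[0,0,-1],[0,0,-1],[0,0,-1],[0,0,-1]],"twist":[0,0,0,0,0]}' >/dev/null
python3 -m inch '{"translation":[[0,0,-1],[0,0,0],[0,0,0]],"twist":[0,0,0]}' >/dev/null; python3 h.py
python3 - <<'E'
from h import *
n="top";im,d=arm.capture(n);P=fix(cloud(cam(n),d));z=P[...,2]
m=(z>80)&(z<90)&(abs(P[...,1])<25)&(P[...,0]<-70)&(P[...,0]>-150);print("post",np.median(P[m],0),m.sum())
print(arm.job_done())
E
```

```text
t29.15 fix [ 29.2  20.9 187.7] toolx-fy deg 0.05 F_fix [ 0.3  1.2 -1.2] open 0.0 grip 0.0
post [nan nan nan] 0
the job is handed in; nothing more can be done
None
  return _methods._mean(a, axis=axis, dtype=dtype,
  ret = um.true_divide(
```

The job was handed in at about 29 s: the module lies terminal face up against the end stop (touch-checked after clamping), clamped with about 24 N on the post; it dropped the last 10° or so when laid over, and the final post check failed (no depth reading), though the post measured closed after release.

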